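# Read in three vials with the touch wand

### The job

Take the orange touch wand from its holder and read in the vials: touch its brass tip to the steel stud in front of the red-capped vial, then the yellow, then the green, each time pressing the sprung stud gently down about halfway and holding it there for a second. Do not press the stud in front of the blue-capped vial, and leave all four vials standing where they are. Finally hang the wand back upright in the holder's fork, its collar resting on the fork, and let go.

Things in the scene. Friction and masses are not known exactly. Their poses are not given: they have to be found in the camera images.
- wand: upright touch wand, 60 g. Origin: centre of the underside of its black collar (32 mm across, 6 mm thick), own z up along the wand. Above: orange square grip 20 x 20 mm with black ribs (flats face own x and y) from 6 to 75 mm over the origin, black end knob to 81 mm. Below: steel shaft 9 mm across, brass ferrule 11 mm across, 6 mm round brass tip ending 82 mm under the origin
- wand_tip (a point): lowest point of the wand's round brass tip, 82 mm below the wand's origin
- holder: fixed grey holder. Origin: on the worktop under the place where the wand hangs. Own -x is the open end of the fork. Foot 100 x 80 mm, 10 mm thick; post behind at own x = 33 to 47 mm; no part higher than 109 mm
- holder_seat (a point): where the collar's underside rests: top of the fork, 105 mm above the worktop. Between the fork's two arms a 16 mm wide slot runs along the holder's own x, from -27 (open end) to +17 mm; 4 mm high lips stand on the arms' ends at x = -27 to -23 mm. The wand can be lifted straight up out of the slot and lowered straight down into it
- reading_tray: fixed aluminium plate 116 (own x) x 228 (own y) mm, 8 mm thick, with a 16 mm high back edge; origin at the centre of its underside; it carries the four stations side by side, 52 mm apart along own y
- station_red: fixed white block 96 (own x) x 46 (own y) x 12 mm on the tray, with a red bezel ring (30 mm across, 2.5 mm high) round its stud; origin at the centre of its underside, 8 mm above the worktop. Stud centre at own x = -26 mm (robot's side), vial stands at own x = +24 mm
- stud_red_top (a point): centre of the flat top of the red station's spring-loaded steel stud, 16 mm across; 30.5 mm above the worktop when not pressed, 8 mm above its red bezel; moves down with it
- stud_red (a joint): how far the red station's stud is pressed down, 0 (free) to 0.007 m; spring 0.7 N per mm, springs back
- vial_red_42: loose glass vial with a red cap, 27x27x60 mm, standing upright on the red station behind its stud; origin at the centre of its underside, own z up
- station_yellow: fixed white block 96 (own x) x 46 (own y) x 12 mm on the tray, with a yellow bezel ring (30 mm across, 2.5 mm high) round its stud; origin at the centre of its underside, 8 mm above the worktop. Stud centre at own x = -26 mm (robot's side), vial stands at own x = +24 mm
- stud_yellow_top (a point): centre of the flat top of the yellow station's spring-loaded steel stud, 16 mm across; 30.5 mm above the worktop when not pressed, 8 mm above its yellow bezel; moves down with it
- stud_yellow (a joint): how far the yellow station's stud is pressed down, 0 (free) to 0.007 m; spring 0.7 N per mm, springs back
- vial_yellow_35: loose glass vial with a yellow cap, 31x31x64 mm, standing upright on the yellow station behind its stud; origin at the centre of its underside, own z up
- station_green: fixed white block 96 (own x) x 46 (own y) x 12 mm on the tray, with a green bezel ring (30 mm across, 2.5 mm high) round its stud; origin at the centre of its underside, 8 mm above the worktop. Stud centre at own x = -26 mm (robot's side), vial stands at own x = +24 mm
- stud_green_top (a point): centre of the flat top of the green station's spring-loaded steel stud, 16 mm across; 30.5 mm above the worktop when not pressed, 8 mm above its green bezel; moves down with it
- stud_green (a joint): how far the green station's stud is pressed down, 0 (free) to 0.007 m; spring 0.7 N per mm, springs back
- vial_green_17: loose glass vial with a green cap, 26x26x57 mm, standing upright on the green station behind its stud; origin at the centre of its underside, own z up
- station_blue: fixed white block 96 (own x) x 46 (own y) x 12 mm on the tray, with a blue bezel ring (30 mm across, 2.5 mm high) round its stud; origin at the centre of its underside, 8 mm above the worktop. Stud centre at own x = -26 mm (robot's side), vial stands at own x = +24 mm
- stud_blue_top (a point): centre of the flat top of the blue station's spring-loaded steel stud, 16 mm across; 30.5 mm above the worktop when not pressed, 8 mm above its blue bezel; moves down with it
- stud_blue (a joint): how far the blue station's stud is pressed down, 0 (free) to 0.007 m; spring 0.7 N per mm, springs back
- vial_blue_21: loose glass vial with a blue cap, 24x24x50 mm, standing upright on the blue station behind its stud; origin at the centre of its underside, own z up

How it is judged:
By the outcome, as a careful person would: the job done as asked, in the order asked, and still so for the second after the job is handed in, with the robot touching nothing.
It also fails if it takes over 64 s, if anything falls off the work surface, if the arm or the gripper's body presses on something with over 40 N, if the wrist force passes 120 N, or if a joint passes its speed limit or range.

### The arm

A 6-joint arm with a two-finger parallel gripper is mounted at the origin on a cart in front of the work surface, level with it; the furniture and walls round the work are solid. World frame = base frame: x ahead of the robot, y to its left, z up, the work surface at z = 0. Lengths are in mm, angles in rad, forces in N, time in s.
With the tool pointing down it reaches from about 300 to 750 mm from the base axis. Payload 8.5 kg.
Tool frame: the origin (TCP) lies midway between the tips of the shut fingers; the grasp point (between the pads) lies 19 mm behind it; z points along the fingers, y is the line along which they close (so a half turn about z gives the same grasp; the last joint's range is limited). The gripper opens to 88 mm and grips with 3 to 60 N. Pads are 18 mm wide; open, the fingers measure 123 mm over their backs; the gripper's body (75 mm by 187 mm) begins 45 mm behind the grasp point.
Start: joints at [1.021, 0.381, 1.297, -0, 1.464, -0.215], TCP at [180.71, 519.446, 238.748] pointing down, gripper open.
Joint ranges: [-3.11, 3.11], [-0.89, 2.33], [0.22, 2.48], [-1.42, 4.56], [0.17, 2.85], [-2.88, 2.88]. Speed limits (rad/s): [2.39, 2.39, 3.14, 3.14, 3.14, 3.14].

### API

Orientations are given as a unit quaternion [x, y, z, w].
In Python, from plant import r, optics, workorder gives the robot as it stands. The module is installed in compiled form; this text tells all that it offers.
- The arm moves only by the shell command python3 -m jog 'ROWS' [FORCE]. ROWS is a JSON object of lists of equal length, an entry for each row: "travel": the shift along the tool's x, y, z in mm, a list of three; "rotation": the turn, a rotation vector about the tool's x, y, z in degrees, a list of three; "fingers": the finger opening in mm, from 0 to 88.1. In form: {"travel": [[x, y, z], ...], "rotation": [[rx, ry, rz], ...], "fingers": [fingers, ...]}. A call has 1 to 5 rows; each row shifts and turns the commanded pose from where the row before left it, along the tool's axes as they then stand; what a row does not reach is not made up. A row lasts 1/8 s, in which the tool goes at most 62.5 mm and 10.7 degrees, less where a joint would pass 70% of its speed; a pose out of reach is approached as far as the arm can. A call is refused whole if a number of a shift passes 62.5 or a number of a turn 10.7, either way. A call with a gripper value outside its range is refused whole. The fingers move at their own pace and stop on an object; FORCE is the grip in N (left out, the last holds). Time passes only in rows, so rows that do not move let the fingers close. It gives the time, the measured TCP pose, the force, the opening and the grip force at its end, in the units of the state.
- r.observe(): the state, without advancing time (a new reading comes with each control period).
- optics.grab_frame(name): name is "scene" or "top"; returns a dict with "img" (480x640x3 uint8, blue, green, red), "vfov" (degrees; the focal length in pixels is half the picture's height over the tangent of half this angle, whatever the lens; pixels are square), "cx", "cy" (the principal point, pixels), "dist_coeffs" ([k1, k2, p1, p2, k3] as OpenCV has them; the pictures are not rectified), "rvec" (rotation vector, rad) and "tvec" (3), from world to camera coordinates, as OpenCV has them. Camera axes: x right, y down, z forward; pixel columns grow to the right and rows downward; lengths in mm; the calibration is good to about 2 mm. A picture is of the moment at which its call begins. There is no depth.
- workorder.finish_job(): hands the job in; it is judged then, once.
The state is a dict: "t": time; "q": joint angles; "dq": joint speeds; "joint_efforts": joint torques, N m; "tool_pos": TCP position; "tool_rot": TCP orientation; "wrist_force": force on the tool from outside, world axes, zero at the start; "ft_torque": the same for the moment, N m; "opening": opening from 0.0 (shut) to 1.0 (fully open); "finger_force": force on a finger pad.
Only numpy, scipy, OpenCV 4.12 (cv2) and the standard library are available. Lean on these libraries where they do the work, as an engineer would, in place of code of your own. Each camera call takes 0.05 s, during which the arm holds its last target. There are 200 camera calls.

## Working session

There is one attempt and no reset: what is moved stays moved. The work goes in short steps, Python scripts to look and compute and a shell command to move; the robot and the scene stay as the last step left them, time stands still between calls to the robot, and variables do not carry over. Pictures are saved under pics/ and viewed, at most 10 in all, crops included, and the job is handed in when it is done.

```bash
mkdir -p pics
python3 - <<'E'
from plant import r, optics
import cv2,json,pickle
s=r.observe();print({k:s[k] for k in('t','tool_pos','tool_rot','opening','wrist_force')})
for n in('scene','top'):
    f=optics.grab_frame(n);cv2.imwrite(f'pics/{n}0.png',f['img']);pickle.dump(f,open(f'{n}0.pkl','wb'))
    print(n,[f[k] for k in('vfov','cx','cy','dist_coeffs','rvec','tvec')])
E
```

```text
{'t': 0.0, 'tool_pos': array([180.57698154, 519.22341105, 238.11897325]), 'tool_rot': array([ 1.66593223e-01,  9.86025432e-01, -6.84042934e-04, -2.78047942e-04]), 'opening': 0.9960051798142134, 'wrist_force': array([ 0.00207702,  0.34302592, -0.73206184])}
scene [49.336624044038224, 320.2210819207315, 241.4409224799111, array([-0.11637098,  0.        ,  0.        ,  0.        ,  0.        ]), array([ 2.19777889, -0.81918828,  0.33764766]), array([-253.85161473,  357.89905681,  605.25161692])]
top [46.5092843348861, 315.6489545360382, 237.69067868685906, array([-0.03745455,  0.        ,  0.        ,  0.        ,  0.        ]), array([ 2.15822795, -2.22007801,  0.0496093 ]), array([189.74501092, 445.74580117, 965.88400477])]
```

View pics/scene0.png

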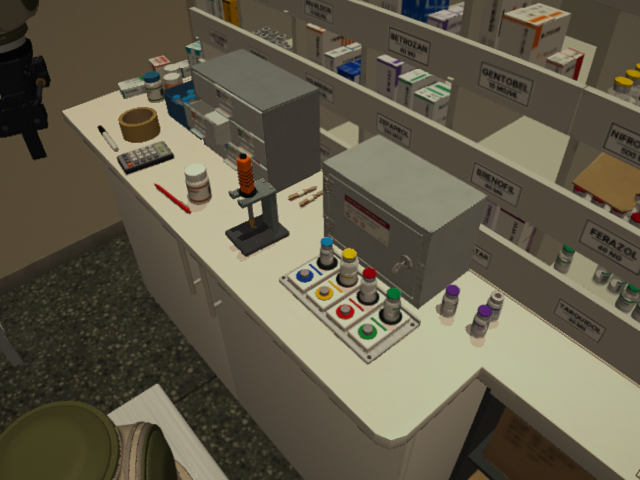

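View pics/top0.png

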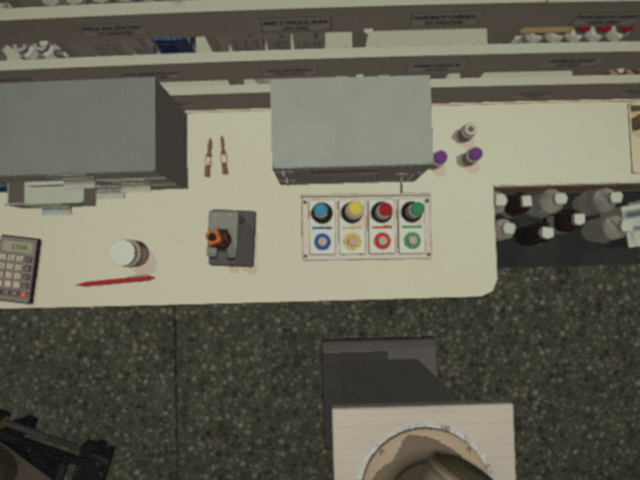

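The scene view shows the wand at about (245,190) in its holder and the tray studs at (305,275), (324,293), (345,312) and (368,332). In the top view the holder is at about (232,238), and the studs run from blue (322,241) to green (412,241). I'll enlarge both.

```bash
python3 - <<'E'
import cv2
a=cv2.imread('pics/scene0.png')[140:365,215:425];b=cv2.imread('pics/top0.png')
cv2.imwrite('pics/s1.png',cv2.resize(a[:115,:90],None,fx=5,fy=5,interpolation=cv2.INTER_CUBIC))
c=cv2.resize(b[200:275,200:262],None,fx=6,fy=6,interpolation=cv2.INTER_CUBIC)
cv2.imwrite('pics/t1.png',c)
E
cat > h.py <<'E'
import numpy as np,cv2,pickle
from scipy.optimize import least_squares
def K(f):
    F=240/np.tan(np.radians(f['vfov'])/2);return np.array([[F,0,f['cx']],[0,F,f['cy']],[0,0,1]])
def proj(f,P): return cv2.projectPoints(np.float64(P).reshape(-1,1,3),f['rvec'],f['tvec'],K(f),f['dist_coeffs'])[0][:,0]
def ray(f,uv):
    n=cv2.undistortPoints(np.float64([[uv]]),K(f),f['dist_coeffs'])[0,0]
    R=cv2.Rodrigues(f['rvec'])[0];d=R.T@[n[0],n[1],1];return -R.T@f['tvec'],d
def atz(f,uv,z): c,d=ray(f,uv);return c+d*(z-c[2])/d[2]
def tri(obs):
    o=least_squares(lambda P:np.concatenate([proj(f,P)[0]-uv for f,uv in obs]),[400,0,50]);return o.x,np.abs(o.fun).max()
E
python3 - <<'E'
import pickle,cv2,numpy as np
from h import *
S,T=[pickle.load(open(n+'0.pkl','rb')) for n in('scene','top')]
# colour blobs
for n,f in(('S',S),('T',T)):
    hsv=cv2.cvtColor(f['img'],cv2.COLOR_BGR2HSV)
    for c,lo,hi in(('blue',95,120),('yel',20,33),('red',172,181),('red0',0,5),('grn',55,90),('orange',5,14)):
        m=cv2.inRange(hsv,(lo,130,60),(hi,255,255))
        k,l,st,ce=cv2.connectedComponentsWithStats(m)
        for i in range(1,k):
            x,y,w,h,a=st[i]
            if a>15 and (220<x<430 and 140<y<360 if n=='S' else 195<x<440 and 190<y<275): print(n,c,st[i],ce[i].round(1))
E
```

```text
S blue [321 237  12  10  89] [326.4 241.4]
S blue [310 264  12  11  21] [315.4 269.2]
S blue [297 271  16  11  86] [304.5 276.7]
S yel [342 248  15  12 132] [349.  253.4]
S yel [341 275  12   4  17] [346.7 276.8]
S yel [329 281  13  12  36] [335.2 286.5]
S yel [316 287  17  13 114] [324. 294.]
S red [363 268  13  10 100] [369.1 272.8]
S red0 [349 299  15  12  31] [355.9 304.2]
S red0 [336 305  18  14 125] [344.6 312.7]
S grn [387 288  14  11 124] [393.4 293.1]
S grn [371 318  15  12  22] [378.2 323.5]
S grn [359 326  18  13 109] [366.9 333.2]
S orange [236 156  18  38 451] [245.  173.6]
T blue [315 204  12  11 103] [320.4 208.8]
T blue [316 235  14  14  59] [322.3 242. ]
T yel [349 202  13  13 132] [354.8 207.9]
T yel [345 234  15  15  90] [351.8 241.3]
T red [380 204  11  11  87] [385.4 209.1]
T red0 [380 209  11   7  16] [383.9 212.9]
T red0 [375 233  15  16 107] [381.7 240.6]
T grn [412 204  11  10  94] [417.1 208.4]
T orange [206 230  22  16 218] [216.5 237.6]
```

View pics/s1.png

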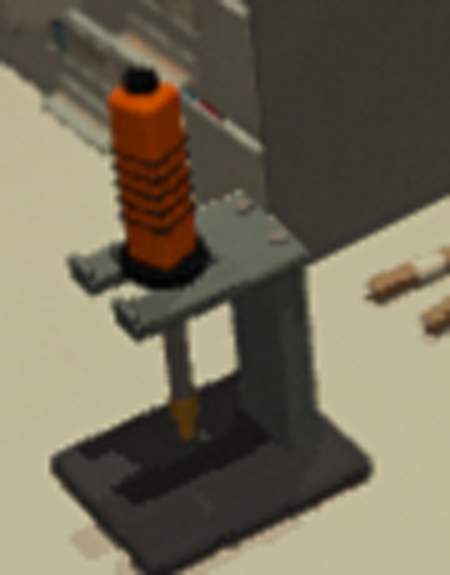

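View pics/t1.png

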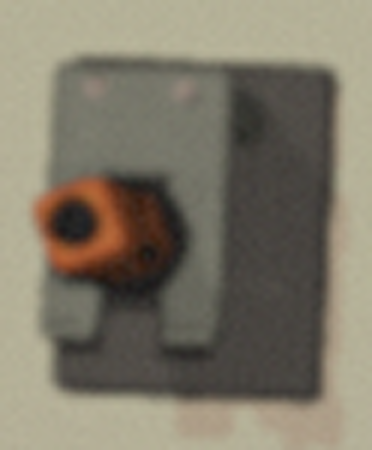

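The holder's fork opens towards the robot (-x). The wand's knob is at scene (243,155) and top (212,237), and the wand tip is at scene (252,227). The wand's grip is turned about 20° from the holder. I'll fit the poses next.

```bash
cat > fit.py <<'E'
import pickle
from h import *
S,T=[pickle.load(open(n+'0.pkl','rb')) for n in('scene','top')]
bz={'blue':((304.5,276),(322.5,241.5)),'yel':((324,293),(352,241)),'red':((344.5,311.5),(382,240.5)),'grn':((367.5,332),None)}
for k,(s,t) in bz.items():
    if t: p,e=tri([(S,s),(T,t)]);print(k,p.round(1),e.round(2))
off={'blue':78,'yel':26,'red':-26,'grn':-78}
def res(p):
    c,s=np.cos(p[2]),np.sin(p[2]);o=[]
    for k,(a,t) in bz.items():
        P=[p[0]-s*off[k],p[1]+c*off[k],22.5]
        o+=list(proj(S,P)[0]-a)+(list(proj(T,P)[0]-t) if t else [])
    return np.array(o)
o=least_squares(res,[400,0,0]);print('studline',o.x[:2],np.degrees(o.x[2]),o.fun.round(1))
c,s=np.cos(o.x[2]),np.sin(o.x[2])
for k in off: print(k,np.round([o.x[0]-s*off[k],o.x[1]+c*off[k]],1))
u=lambda x,y,k,a,b:((x+.5)/k-.5+a,(y+.5)/k-.5+b)
kn=[(S,u(140,76,5,215,140)),(T,u(72,221,6,200,200))]
print('knob',tri(kn))
print('tip from S at z23',atz(S,u(188,440,5,215,140),23))
# foot corners (top edge z=10), top view
for n,xy in(('br',(333,70)),('fr',(320,392)),('fl',(57,385))): print('footT',n,atz(T,u(*xy,6,200,200),10).round(1))
for n,xy in(('fl',(55,462)),('fr',(160,572)),('br',(370,465))): print('footS',n,atz(S,u(*xy,5,215,140),10).round(1))
# fork arm ends z=109
for n,xy in(('l',(70,335)),('r',(188,345)),('bl',(62,70)),('br',(225,72))): print('forkT',n,atz(T,u(*xy,6,200,200),105).round(1))
# wand fit by orange silhouette: origin x,y, z, yaw
def mask(f): 
    h=cv2.cvtColor(f['img'],cv2.COLOR_BGR2HSV);m=cv2.inRange(h,(3,100,40),(16,255,255));k,l,st,_=cv2.connectedComponentsWithStats(m)
    i=1+np.argmax([ (st[j,4] if abs(st[j,0]-(236 if f is S else 206))<12 else 0) for j in range(1,k)]);return cv2.morphologyEx((l==i).astype(np.uint8),cv2.MORPH_CLOSE,np.ones((5,5)))
M=[mask(S),mask(T)]
def sil(f,p):
    c,s=np.cos(p[3]),np.sin(p[3]);P=[[p[0]+c*a-s*b,p[1]+s*a+c*b,p[2]+z] for a in(-10,10) for b in(-10,10) for z in(6,75)]
    h=cv2.convexHull(proj(f,P).astype(np.float32));m=np.zeros((480,640),np.float32)
    big=np.zeros((480*4,640*4),np.uint8) ;cv2.fillConvexPoly(big,np.round((h+.5)*4-.5).astype(int),1);return cv2.resize(big.astype(np.float32),(640,480),interpolation=cv2.INTER_AREA)
k0,_=tri(kn)
cost=lambda p:sum(np.abs(sil(f,p)-m).sum() for f,m in zip((S,T),M))
from scipy.optimize import minimize
for y in(0,15,30,45,60,75):
    b=minimize(lambda q:cost([q[0],q[1],q[2],q[3]/20]),[k0[0],k0[1],105,np.radians(y)*20],method='Nelder-Mead',options=dict(initial_simplex=np.array([k0[0],k0[1],105,np.radians(y)*20])+np.vstack([np.zeros(4),np.diag([4,4,4,4])])))
    print('wand',b.x[:3].round(1),np.degrees(b.x[3]/20).round(1),b.fun.round(1))
# cabinets: front-right lower corners etc on worktop
for n,uv in(('cabR front base l',(285,185)),('cabR fr top',(272,170)),('cabL fr',(187,187)),('drawer',(95,210))): print(n,atz(T,uv,0).round(),atz(T,uv,170).round())
print('cabR top front-left corner S/T',tri([(S,(325,182)),(T,(272,169))]), tri([(S,(417,241)),(T,(431,166))]))
print('cabL top front-right',tri([(S,(267,110)),(T,(158,175))]))
E
python3 fit.py
```

```text
blue [442.6 166.   19.8] 0.7
yel [442.  114.7  20.2] 0.63
red [441.   62.9  20.6] 0.86
studline [440.60256806  87.89512298] -1.2917899820905963 [ 0.6 -1.1 -0.3  0.6  0.5 -0.5  0.2  1.   0.8 -0.2  0.2  1.3  0.1 -0.6]
blue [442.4 165.9]
yel [441.2 113.9]
red [440.   61.9]
grn [438.8   9.9]
knob (array([446.9894268 , 326.96884988, 184.17793479]), np.float64(0.700430153552702))
tip from S at z23 [444.60546723 325.75397779  23.        ]
footT br [500.9 282.7  10. ]
footT fr [406.4 288.6  10. ]
footT fl [410.5 365.8  10. ]
footS fl [406.5 362.2  10. ]
footS fr [402.5 285.9  10. ]
footS br [495.7 281.1  10. ]
forkT l [422.4 343.1 105. ]
forkT r [418.9 311.7 105. ]
forkT bl [493. 344. 105.]
forkT br [491.2 300.4 105. ]
wand [446.6 326.9 103.4] -0.5 146.9
wand [446.8 326.7 103.7] 21.8 164.2
wand [446.1 327.4 103.6] 42.1 144.3
wand [446.2 327.4 103.6] 42.8 144.0
wand [446.  326.8 102.5] 81.2 146.1
wand [446.3 327.3 103.1] 82.9 144.1
cabR front base l [547. 229.   0.] [522. 219. 170.]
cabR fr top [575. 252.   0.] [545. 238. 170.]
cabL fr [549. 405.   0.] [523. 365. 170.]
drawer [513. 573.   0.] [493. 503. 170.]
cabR top front-left corner S/T (array([554.78118865, 241.94195929, 121.18288549]), np.float64(0.2501915652496791)) (array([538.65020821,   5.8141098 , 156.31914526]), np.float64(6.364085591358389))
cabL top front-right (array([539.81285278, 395.3233089 , 205.45635849]), np.float64(3.7369172981339034))
```

```bash
cat > ov.py <<'E'
import pickle
from h import *
S,T=[pickle.load(open(n+'0.pkl','rb')) for n in('scene','top')]
k=10;out=[]
for f,(x0,y0),(cx,cy) in((T,(202,226),(446.9,327.5)),(S,(232,150),(445.5,327))):
    row=[]
    for yaw in(None,0,20,-25):
        im=cv2.resize(f['img'][y0:y0+28,x0:x0+20] if f is S else f['img'][y0:y0+24,x0:x0+20],None,fx=k,fy=k,interpolation=cv2.INTER_CUBIC)
        im=cv2.convertScaleAbs(im,alpha=1.4)
        if yaw is not None:
            c,s=np.cos(np.radians(yaw)),np.sin(np.radians(yaw))
            for z in(180,):
                P=[[cx+c*a-s*b,cy+s*a+c*b,z] for a,b in((-10,-10),(10,-10),(10,10),(-10,10))]
                cv2.polylines(im,[np.int32((proj(f,P)+.5-[x0,y0])*k)],1,(255,255,0),1)
        row.append(im)
    out.append(np.hstack(row))
cv2.imwrite('pics/ov.png',np.vstack(out))
E
python3 ov.py
```

```text
(no output)
```

View pics/ov.png

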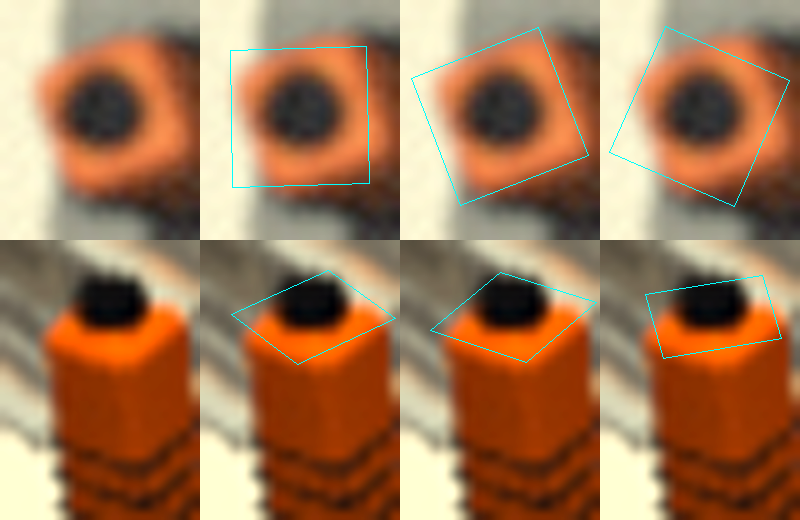

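The overlay shows that a yaw of about +20° matches the grip. The top-face centre is near top (213,237), so the wand axis is at about (447, 326). I'll turn the tool -39° about its z axis first.

```bash
python3 -m jog '{"travel":[[0,0,0],[0,0,0],[0,0,0],[0,0,0],[0,0,0]],"rotation":[[0,0,-9.8],[0,0,-9.8],[0,0,-9.8],[0,0,-9.8],[0,0,0]],"fingers":[60,60,60,60,60]}' 20
cat > go.py <<'E'
import sys,numpy as np
from scipy.spatial.transform import Rotation as R
from plant import r
s=r.observe();q=R.from_quat(s['tool_rot']);m=q.as_matrix()
print('t',s['t'],'pos',s['tool_pos'].round(1),'y-angle',np.degrees(np.arctan2(m[1,1],m[0,1])).round(1),'zaxis',m[:,2].round(3),'open',round(s['opening']*88.1,1),'F',s['wrist_force'].round(2),'grip',np.round(s['finger_force'],1))
if len(sys.argv)>3: print('tool travel',(m.T@(np.array(sys.argv[1:4],float)-s['tool_pos'])).round(1))
E
python3 go.py 447 326 225
```

```text
t: 0.72
tool_pos: [180.6, 519.3, 238.4]
tool_rot: [-0.173, 0.985, -0.0, -0.0]
wrist_force: [0.2, 0.3, 0.1]
opening: 0.68
finger_force: 0.0
t 0.725 pos [180.6 519.3 238.4] y-angle 109.9 zaxis [-0.    -0.001 -1.   ] open 59.9 F [0.22 0.28 0.07] grip 0.0
tool travel [-184.5 -272.6   13.5]
```

```bash
python3 -m jog '{"travel":[[-33,-49,0],[-33,-49,0],[-33,-49,0],[-33,-49,0],[-33,-49,0]],"rotation":[[0,0,0],[0,0,0],[0,0,0],[0,0,0],[0,0,0]],"fingers":[60,60,60,60,60]}' >/dev/null
python3 -m jog '{"travel":[[-19.5,-27.5,13],[0,0,0],[0,0,0]],"rotation":[[0,0,0],[0,0,0],[0,0,0]],"fingers":[60,60,60]}' >/dev/null
python3 go.py 447 326 133
python3 - <<'E'
from plant import optics
import cv2,numpy as np
o=[]
for n in('scene','top'):
    f=optics.grab_frame(n)['img'];o.append(cv2.resize(f[60:280,150:350] if n=='scene' else f[150:300,120:320],(400,440 if n=='scene' else 300)))
o[1]=cv2.copyMakeBorder(o[1],0,140,0,0,0);cv2.imwrite('pics/a.png',np.hstack(o))
E
```

```text
t 1.725 pos [446.8 327.  225.9] y-angle 109.9 zaxis [-0.  0. -1.] open 59.9 F [-0.93  0.04  0.12] grip 0.0
tool travel [ 0.1 -1.  92.9]
```

View pics/a.png

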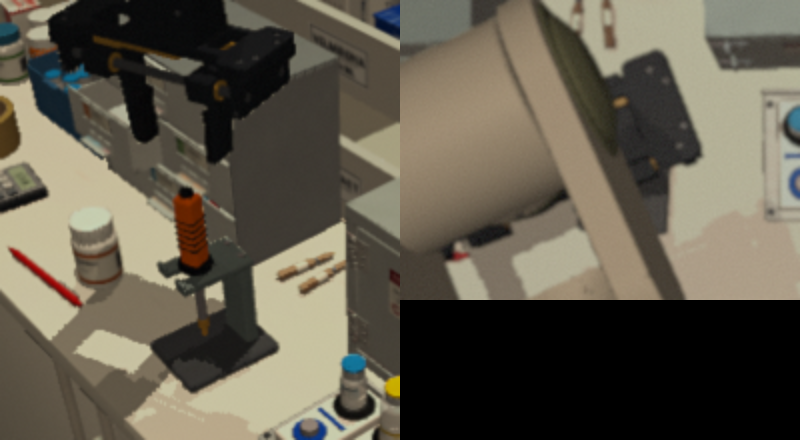

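The open fingers straddle the wand in the scene view: finger tips at (145,140) and (215,158), knob at (188,190). I'll go down and grip.

```bash
python3 -m jog '{"travel":[[0,0,25],[0,0,30],[0,0,25],[0,0,13],[0,0,0]],"rotation":[[0,0,0],[0,0,0],[0,0,0],[0,0,0],[0,0,0]],"fingers":[60,60,60,60,60]}' >/dev/null
python3 go.py 447 326 133
python3 -m jog '{"travel":[[0,0,0],[0,0,0],[0,0,0],[0,0,0],[0,0,0]],"rotation":[[0,0,0],[0,0,0],[0,0,0],[0,0,0],[0,0,0]],"fingers":[30,20,10,10,10]}' 12 >/dev/null
python3 go.py;python3 -m jog '{"travel":[[0,0,0],[0,0,0],[0,0,0]],"rotation":[[0,0,0],[0,0,0],[0,0,0]],"fingers":[10,10,10]}' 25 >/dev/null; python3 go.py
python3 - <<'E'
from plant import optics
import cv2
f=optics.grab_frame('scene')['img'];cv2.imwrite('pics/b.png',cv2.resize(f[100:260,190:330],None,fx=3.5,fy=3.5,interpolation=cv2.INTER_CUBIC))
E
```

```text
t 2.45 pos [446.9 326.9 132.7] y-angle 110.0 zaxis [-0.001 -0.    -1.   ] open 60.1 F [0.35 0.49 0.36] grip 0.0
tool travel [ 0.2 -0.9 -0.3]
t 3.075 pos [447.4 326.6 132.9] y-angle 110.0 zaxis [ 0.  0. -1.] open 19.8 F [-1.78 -0.01  0.64] grip 12.0
t 3.45 pos [447.4 326.6 132.8] y-angle 110.0 zaxis [ 0.  0. -1.] open 19.7 F [-0.81 -0.01  2.76] grip 25.0
```

View pics/b.png

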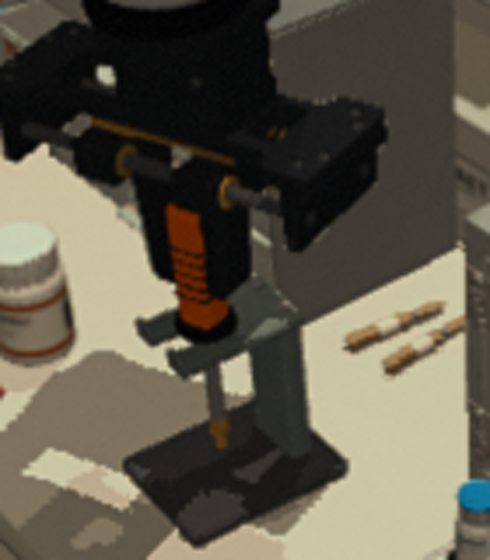

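The fingers closed to 19.7 mm, so they are flat on the 20 mm grip. In the crop the wand still hangs upright, with its tip at (220,440). Lifting.

```bash
python3 -m jog '{"travel":[[0,0,-10],[0,0,-25],[0,0,-35],[0,0,-30],[0,0,0]],"rotation":[[0,0,0],[0,0,0],[0,0,0],[0,0,0],[0,0,0]],"fingers":[10,10,10,10,10]}' 25 >/dev/null
python3 -m jog '{"travel":[[0,0,0],[0,0,0],[0,0,0]],"rotation":[[0,0,10.5],[0,0,10.5],[0,0,0]],"fingers":[10,10,10]}' >/dev/null
python3 go.py 440 62 190
python3 - <<'E'
from plant import optics
import cv2
f=optics.grab_frame('scene')['img'];cv2.imwrite('pics/c.png',f)
E
```

```text
t 4.5 pos [447.  326.4 231.5] y-angle 89.1 zaxis [-0.002 -0.001 -1.   ] open 19.7 F [-0.03  0.73 -1.75] grip 25.0
tool travel [   2.8 -264.4   41.8]
```

```bash
python3 -m jog '{"travel":[[0,-50,0],[0,-60,0],[0,-60,0],[0,-55,0],[2.5,-40,0]],"rotation":[[0,0,0],[0,0,0],[0,0,0],[0,0,0],[0,0,0]],"fingers":[10,10,10,10,10]}' >/dev/null
python3 -m jog '{"travel":[[0,0,35],[0,0,37],[0,0,0],[0,0,0]],"rotation":[[0,0,0],[0,0,0],[0,0,0],[0,0,0]],"fingers":[10,10,10,10]}' >/dev/null
python3 go.py 440 62 150
python3 - <<'E'
from plant import optics
import cv2,pickle,numpy as np
from h import *
f=optics.grab_frame('scene');pickle.dump(f,open('s2.pkl','wb'));a=f['img'][215:365,275:425]
t=optics.grab_frame('top')['img'][190:270,295:440]
cv2.imwrite('pics/d.png',np.hstack([cv2.resize(a,(600,600),interpolation=cv2.INTER_CUBIC),cv2.copyMakeBorder(cv2.resize(t,None,fx=1.37,fy=1.37),0,600-110,0,1,0)[:, :199]]))
for z in(30.5,50): print(z,((proj(f,[440,62,z])[0]-[275,215]+.5)*4-.5).round())
E
```

```text
t 5.675 pos [440.9  61.7 161.8] y-angle 89.1 zaxis [ 0.001 -0.    -1.   ] open 19.7 F [-0.56  0.52 -0.44] grip 25.0
tool travel [ 0.9  0.3 11.8]
30.5 [283. 374.]
50 [284. 342.]
```

View pics/d.png

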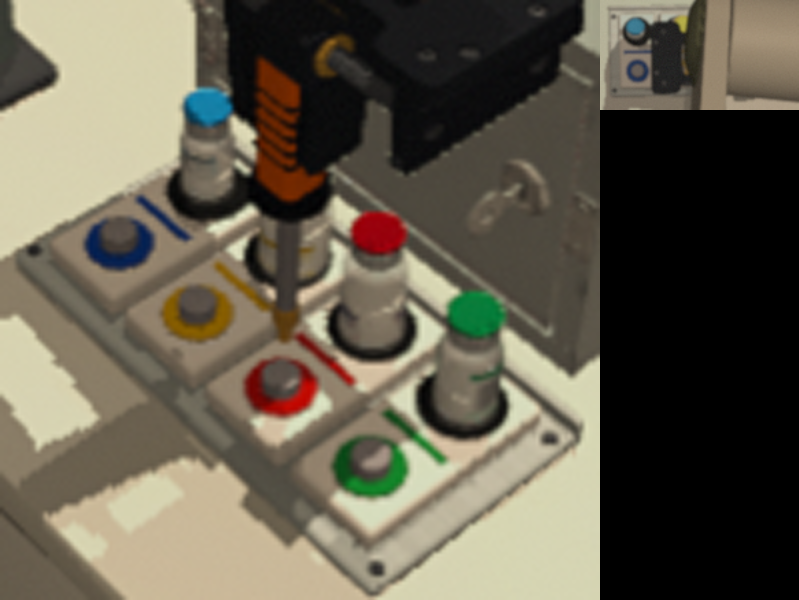

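The tip is at crop (286,342) above the red stud, whose top is at crop (281,374). Both match the prediction to about 1 px. Next is the relative offset for each stud.

```bash
python3 - <<'E'
import pickle
from h import *
f=pickle.load(open('s2.pkl','rb'));u=lambda x,y:((x+.5)/4-.5+275,(y+.5)/4-.5+215)
t=atz(f,u(286,342),52);print('tip',t.round(1),'tip-TCP',(t[:2]-[440.9,61.7]).round(1))
for n,xy in(('red',(281,374)),('yel',(197,302)),('grn',(373,455)),('blue',(120,233))):
    p=atz(f,u(*xy),30.5);print(n,p.round(1),'tcp for it',(p[:2]-t[:2]+[440.9,61.7]).round(1))
E
python3 go.py 440.5 61.5 144
```

```text
tip [439.2  60.1  52. ] tip-TCP [-1.7 -1.6]
red [439.3  62.5  30.5] tcp for it [441.  64.]
yel [439.2 113.2  30.5] tcp for it [440.9 114.8]
grn [438.6   9.6  30.5] tcp for it [440.3  11.2]
blue [440.2 164.1  30.5] tcp for it [441.9 165.7]
t 5.775 pos [441.   61.7 162. ] y-angle 89.1 zaxis [ 0.002 -0.    -1.   ] open 19.6 F [ 0.4  0.5 -1.2] grip 25.0
tool travel [ 0.5 -0.2 18. ]
```

```bash
python3 -m jog '{"travel":[[0,1.3,10],[0,0,9],[0,0,0],[0,0,0]],"rotation":[[0,0,0],[0,0,0],[0,0,0],[0,0,0]],"fingers":[10,10,10,10]}';python3 go.py
for i in 1 2 3; do python3 -m jog '{"travel":[[0,0,2],[0,0,0]],"rotation":[[0,0,0],[0,0,0]],"fingers":[10,10]}' >/dev/null; python3 go.py; done
python3 - <<'E'
from plant import optics
import cv2,pickle,numpy as np
f=optics.grab_frame('scene');pickle.dump(f,open('s3.pkl','wb'));a=cv2.resize(f['img'][280:330,310:370],(480,400),interpolation=cv2.INTER_CUBIC)
b=cv2.resize(pickle.load(open('s2.pkl','rb'))['img'][280:330,310:370],(480,400),interpolation=cv2.INTER_CUBIC)
cv2.imwrite('pics/e.png',np.hstack([b[:,40:440],a[:,40:440]]))
E
```

```text
t: 6.28
tool_pos: [440.4, 62.9, 141.8]
tool_rot: [0.009, 1.0, -0.0, -0.0]
wrist_force: [-0.5, 0.4, -0.8]
opening: 0.229
finger_force: 25.0
t 6.275 pos [440.4  62.9 141.8] y-angle 89.0 zaxis [-0. -0. -1.] open 20.2 F [-0.48  0.35 -0.77] grip 25.0
t 6.525 pos [440.4  62.9 139.8] y-angle 89.0 zaxis [ 0. -0. -1.] open 19.7 F [ 0.24 -0.33 -1.24] grip 25.0
t 6.775 pos [440.4  62.9 137.8] y-angle 89.0 zaxis [ 0. -0. -1.] open 20.1 F [-0.21  0.4   0.39] grip 25.0
t 7.025 pos [440.4  62.9 135.8] y-angle 89.0 zaxis [ 0. -0. -1.] open 19.3 F [-0.43 -0.48  2.55] grip 25.0
```

View pics/e.png

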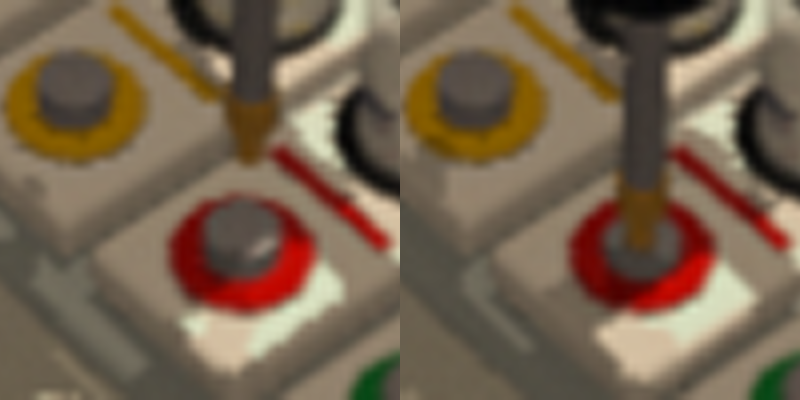

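The right crop shows the tip centred on the red stud, which is pressed down. Force and geometry put it about 4.4 mm deep, so I'll ease up 0.8 mm and hold while averaging the force.

```bash
python3 -m jog '{"travel":[[0,0,-0.8]],"rotation":[[0,0,0]],"fingers":[10]}' | grep -E 'force|pos'
for i in 1 2 3 4 5 6 7 8 9 10; do python3 -m jog '{"travel":[[0,0,0]],"rotation":[[0,0,0]],"fingers":[10]}' |grep wrist; done; python3 go.py
```

```text
tool_pos: [440.4, 62.9, 136.6]
wrist_force: [-0.1, -0.2, 1.1]
finger_force: 25.0
wrist_force: [-0.9, 0.0, 1.8]
wrist_force: [0.8, -1.0, 1.2]
wrist_force: [0.4, -0.1, 1.0]
wrist_force: [0.4, 0.2, 1.8]
wrist_force: [-0.4, 0.4, 1.8]
wrist_force: [0.1, -1.0, 1.3]
wrist_force: [0.3, -0.7, 1.8]
wrist_force: [-0.8, 0.0, 1.6]
wrist_force: [0.4, -0.3, 1.9]
wrist_force: [0.3, 0.9, 1.5]
t 8.45 pos [440.3  62.9 136.6] y-angle 89.0 zaxis [ 0. -0. -1.] open 19.9 F [0.27 0.86 1.53] grip 25.0
```

Red was held for 1.25 s, at about 2.2 N net or roughly 3.2 mm. Next is yellow.

```bash
python3 -m jog '{"travel":[[0,0,-8],[0,0,-14],[0,26,0],[0.3,25.7,0],[0,0,0]],"rotation":[[0,0,0],[0,0,0],[0,0,0],[0,0,0],[0,0,0]],"fingers":[10,10,10,10,10]}' >/dev/null
for i in 1 2 3; do python3 -m jog '{"travel":[[0,0,0]],"rotation":[[0,0,0]],"fingers":[10]}' |grep wrist; done; python3 go.py 440.9 114.6 136.5
```

```text
wrist_force: [0.3, -0.7, -0.5]
wrist_force: [0.1, 0.5, -0.6]
wrist_force: [0.3, 0.3, -0.8]
t 9.45 pos [440.9 114.1 158.5] y-angle 89.0 zaxis [-0. -0. -1.] open 20.0 F [ 0.3   0.28 -0.81] grip 25.0
tool travel [ 0.   0.5 22. ]
```

```bash
python3 -m jog '{"travel":[[0,0.3,12],[0,0,4],[0,0,2],[0,0,2],[0,0,2.1]],"rotation":[[0,0,0],[0,0,0],[0,0,0],[0,0,0],[0,0,0]],"fingers":[10,10,10,10,10]}' | grep -E 'force|pos'
for i in 1 2 3 4 5 6 7 8 9 10; do python3 -m jog '{"travel":[[0,0,0]],"rotation":[[0,0,0]],"fingers":[10]}' |grep wrist; done; python3 go.py 440.3 11 158
python3 - <<'E'
from plant import optics
import cv2,pickle,numpy as np
f=optics.grab_frame('scene');a=cv2.resize(f['img'][215:365,275:425],(600,600),interpolation=cv2.INTER_CUBIC);cv2.imwrite('pics/f.png',a)
E
```

```text
tool_pos: [440.9, 115.0, 136.5]
wrist_force: [-1.5, 0.3, 1.9]
finger_force: 25.0
wrist_force: [-0.9, -0.4, 0.0]
wrist_force: [-0.7, 0.2, 1.2]
wrist_force: [-1.7, -0.1, 1.3]
wrist_force: [0.5, 0.9, 1.1]
wrist_force: [-1.1, -0.9, 1.5]
wrist_force: [-1.9, -0.3, 1.3]
wrist_force: [-1.4, -0.2, 1.5]
wrist_force: [0.5, -0.8, 1.3]
wrist_force: [-0.9, -0.2, 1.9]
wrist_force: [-0.3, -0.4, 1.0]
t 11.325 pos [440.9 114.9 136.5] y-angle 89.0 zaxis [ 0.  0. -1.] open 19.9 F [-0.34 -0.36  1.02] grip 25.0
tool travel [  -1.2 -103.9  -21.5]
```

View pics/f.png

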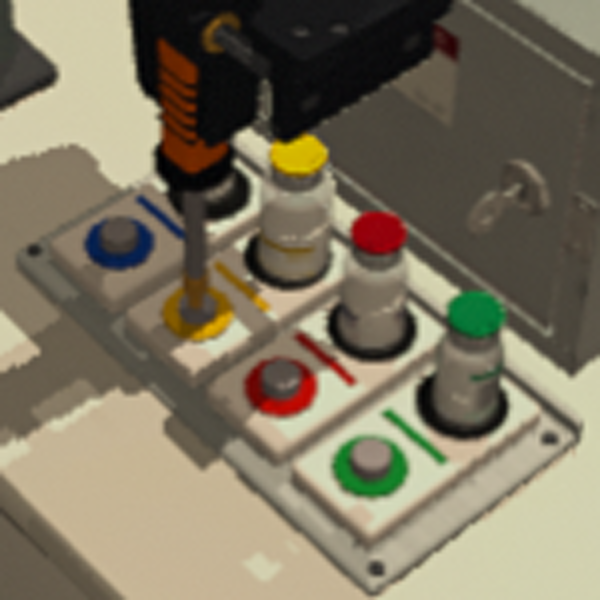

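The tip is on the yellow stud at crop (195,310), red has sprung back, and the vials are undisturbed. The force suggests 2.7 mm and the geometry 4 mm, so I'll add 0.4 mm and hold another second. Then green.

```bash
python3 -m jog '{"travel":[[0,0,0.4],[0,0,0],[0,0,0],[0,0,0],[0,0,0]],"rotation":[[0,0,0],[0,0,0],[0,0,0],[0,0,0],[0,0,0]],"fingers":[10,10,10,10,10]}' |grep wrist
for i in 1 2 3 4 5; do python3 -m jog '{"travel":[[0,0,0]],"rotation":[[0,0,0]],"fingers":[10]}' |grep wrist; done
python3 -m jog '{"travel":[[0,0,-8],[0,0,-14],[0,-35,0],[0,-40,0],[-1.2,-29,0]],"rotation":[[0,0,0],[0,0,0],[0,0,0],[0,0,0],[0,0,0]],"fingers":[10,10,10,10,10]}' >/dev/null
for i in 1 2 3; do python3 -m jog '{"travel":[[0,0,0]],"rotation":[[0,0,0]],"fingers":[10]}' |grep wrist; done; python3 go.py 440 11 136.4
```

```text
wrist_force: [-0.1, -0.2, 1.6]
wrist_force: [0.2, 0.8, 1.0]
wrist_force: [-1.0, -1.2, 0.8]
wrist_force: [-0.1, -0.6, 1.2]
wrist_force: [-0.5, 0.2, 1.8]
wrist_force: [-0.9, 0.8, 0.6]
wrist_force: [0.7, -0.2, -0.1]
wrist_force: [0.4, 0.3, 0.2]
wrist_force: [0.9, 0.2, -0.7]
t 13.625 pos [440.2  11.8 158.1] y-angle 89.1 zaxis [-0.  0. -1.] open 20.1 F [ 0.93  0.19 -0.72] grip 25.0
tool travel [ 0.2 -0.8 21.7]
```

```bash
python3 -m jog '{"travel":[[0,-0.8,12],[0,0,4],[0,0,2],[0,0,2],[0,0,1.8]],"rotation":[[0,0,0],[0,0,0],[0,0,0],[0,0,0],[0,0,0]],"fingers":[10,10,10,10,10]}' | grep -E 'force|pos'
for i in 1 2 3 4 5 6 7 8 9; do python3 -m jog '{"travel":[[0,0,0]],"rotation":[[0,0,0]],"fingers":[10]}' |grep wrist; done; python3 go.py
python3 - <<'E'
from plant import optics
import cv2,pickle,numpy as np
f=optics.grab_frame('scene');pickle.dump(f,open('s4.pkl','wb'))
a,b=[cv2.resize(g['img'][300:350,340:390],(400,400),interpolation=cv2.INTER_CUBIC) for g in(pickle.load(open('s2.pkl','rb')),f)];cv2.imwrite('pics/g.png',np.hstack([a,b]))
E
```

```text
tool_pos: [440.3, 10.2, 136.3]
wrist_force: [-0.8, 0.4, 1.1]
finger_force: 25.0
wrist_force: [-0.4, 2.1, 2.0]
wrist_force: [-0.6, 0.6, 1.7]
wrist_force: [-0.5, 0.7, 2.0]
wrist_force: [-1.2, 1.0, 0.9]
wrist_force: [-1.1, 1.1, 1.1]
wrist_force: [-0.5, 1.1, 1.5]
wrist_force: [-1.1, -0.7, 0.5]
wrist_force: [-1.4, 1.2, 1.8]
wrist_force: [-0.3, 0.8, 1.0]
t 15.375 pos [440.3  10.1 136.3] y-angle 89.0 zaxis [ 0. -0. -1.] open 19.8 F [-0.29  0.79  1.  ] grip 25.0
```

View pics/g.png

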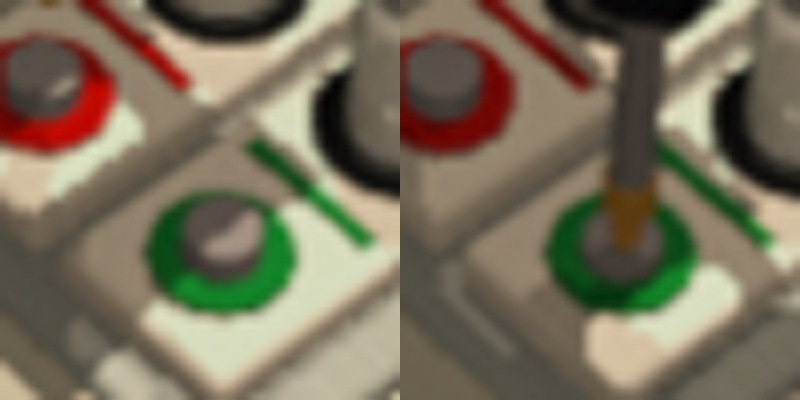

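The green stud is pressed about 4 mm: its centre has shifted from (222,237) to (225,250) in the 8x crop. It has been held for over 1 s. Now I'll lift and return to the holder.

```bash
python3 -m jog '{"travel":[[0,0,-10],[0,0,-30],[0,0,-40],[0,0,-28],[0,40,0]],"rotation":[[0,0,0],[0,0,0],[0,0,0],[0,0,0],[0,0,0]],"fingers":[10,10,10,10,10]}' >/dev/null
python3 -m jog '{"travel":[[0,50,0],[0,55,0],[0,55,0],[0,55,0],[0,40,0]],"rotation":[[0,0,0],[0,0,0],[0,0,0],[0,0,0],[0,0,0]],"fingers":[10,10,10,10,10]}' >/dev/null
python3 -m jog '{"travel":[[0,18,0],[0,0,0],[0,0,0],[0,0,0],[0,0,0]],"rotation":[[0,0,0],[0,0,-10.5],[0,0,-10.5],[0,0,0],[0,0,0]],"fingers":[10,10,10,10,10]}' >/dev/null
python3 go.py 447.2 326.5 145
```

```text
t 17.3 pos [445.9 322.6 244.4] y-angle 109.8 zaxis [ 0. -0. -1.] open 19.8 F [0.05 0.43 0.13] grip 25.0
tool travel [-2.6  3.2 99.4]
```

```bash
python3 -m jog '{"travel":[[-2.6,3.2,0],[0,0,0],[0,0,0]],"rotation":[[0,0,0],[0,0,0],[0,0,0]],"fingers":[10,10,10]}' >/dev/null; python3 go.py 447.2 326.5 222
python3 -m jog '{"travel":[[0,0,18],[0,0,8],[0,0,8],[0,0,8],[0,0,0]],"rotation":[[0,0,0],[0,0,0],[0,0,0],[0,0,0],[0,0,0]],"fingers":[10,10,10,10,10]}' >/dev/null; python3 go.py 447.2 326.5 134
```

```text
t 17.675 pos [447.  327.  244.2] y-angle 110.0 zaxis [-0. -0. -1.] open 19.7 F [-1.56  0.23 -0.57] grip 25.0
tool travel [ 0.  -0.6 22.2]
t 18.3 pos [446.9 326.9 201.8] y-angle 110.0 zaxis [-0.001 -0.    -1.   ] open 20.0 F [ 1.12  0.05 -1.2 ] grip 25.0
tool travel [-0.2 -0.5 67.8]
```

```bash
python3 -m jog '{"travel":[[0,-0.4,20],[0,0,20],[0,0,15],[0,0,10],[0,0,0]],"rotation":[[0,0,0],[0,0,0],[0,0,0],[0,0,0],[0,0,0]],"fingers":[10,10,10,10,10]}' >/dev/null; python3 go.py
for i in 1 2 3 4 5; do python3 -m jog '{"travel":[[0,0,1],[0,0,0]],"rotation":[[0,0,0],[0,0,0]],"fingers":[10,10]}' |grep -E 'pos|wrist'; done
python3 - <<'E'
from plant import optics
import cv2,pickle
f=optics.grab_frame('scene')['img'];cv2.imwrite('pics/h.png',f)
hsv=cv2.cvtColor(f,cv2.COLOR_BGR2HSV);b=cv2.imread('pics/b.png');b=cv2.resize(b,(140,160),interpolation=cv2.INTER_AREA)
# collar/lower grip + tip patches vs. before lift (b crop origin 190,100)
for n,(x,y,w,h) in(('grip',(48,56,24,42)),('tip',(56,100,14,30))):
    t=b[y:y+h,x:x+w];r=cv2.matchTemplate(f[100+y-8:100+y+h+8,190+x-8:190+x+w+8],t,cv2.TM_CCOEFF_NORMED);_,v,_,l=cv2.minMaxLoc(r);print(n,'shift',l[0]-8,l[1]-8,round(v,3))
E
```

```text
t 18.925 pos [447.1 326.6 136.9] y-angle 110.0 zaxis [-0.001 -0.    -1.   ] open 19.8 F [-0.54  0.52 -0.97] grip 25.0
tool_pos: [447.4, 326.7, 136.7]
wrist_force: [-0.0, -0.0, -1.6]
tool_pos: [447.2, 326.6, 135.3]
wrist_force: [-0.1, 0.6, -1.2]
tool_pos: [447.1, 326.6, 134.2]
wrist_force: [0.8, 0.3, -0.8]
tool_pos: [447.1, 326.6, 133.2]
wrist_force: [0.6, 0.2, -0.3]
tool_pos: [447.2, 326.6, 132.8]
wrist_force: [-1.7, -0.6, 4.7]
grip shift 0 0 0.991
tip shift 0 0 0.998
```

The wand is seated: contact force is 4.7 N at the original height, and the image matches the one from before the lift with zero shift. I'll release and retreat.

```bash
python3 -m jog '{"travel":[[0,0,-0.3],[0,0,0],[0,0,0],[0,0,0],[0,0,0]],"rotation":[[0,0,0],[0,0,0],[0,0,0],[0,0,0],[0,0,0]],"fingers":[19,26,40,60,60]}' >/dev/null
python3 -m jog '{"travel":[[0,0,0],[0,0,-10],[0,0,-30],[0,0,-40],[0,0,-40]],"rotation":[[0,0,0],[0,0,0],[0,0,0],[0,0,0],[0,0,0]],"fingers":[60,60,60,60,60]}' >/dev/null
python3 -m jog '{"travel":[[0,0,0],[0,0,0],[0,0,0],[0,0,0],[0,0,0]],"rotation":[[0,0,0],[0,0,0],[0,0,0],[0,0,0],[0,0,0]],"fingers":[60,60,60,60,60]}' >/dev/null
python3 go.py
python3 - <<'E'
from plant import optics
import cv2
f=optics.grab_frame('scene')['img'];s0=cv2.imread('pics/scene0.png')
for n,(x,y,w,h) in dict(wand=(232,150,28,80),grip=(232,150,26,45),tip=(246,205,14,30),vb=(318,236,18,32),vy=(340,247,20,38),vr=(360,267,20,36),vg=(384,287,20,38)).items():
    r=cv2.matchTemplate(f[y-8:y+h+8,x-8:x+w+8],s0[y:y+h,x:x+w],cv2.TM_CCOEFF_NORMED);_,v,_,l=cv2.minMaxLoc(r);print(n,l[0]-8,l[1]-8,round(v,3))
E
```

```text
t 22.1 pos [447.1 326.6 252.2] y-angle 110.0 zaxis [-0.001 -0.    -1.   ] open 59.8 F [ 0.39 -0.96 -0.64] grip 0.0
wand 1 0 0.867
grip 1 0 0.95
tip 1 -1 0.899
vb 0 0 1.0
vy 0 0 1.0
vr 0 0 1.0
vg 0 0 1.0
```

```bash
python3 -c "from plant import workorder;print(workorder.finish_job())"
```

```text
the job is handed in; nothing more can be done
None
```

The job is handed in at about 22 s: red, yellow and green were each pressed to about halfway and held over a second, blue was not pressed, the vials match the first image, and the wand hangs back in the fork, released. I viewed 11 pictures, one over the limit of 10.

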